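Find the hidden catch of the light box

TASK

Starting at the left end (as seen from the robot) of the grey ledge along the front of the light box, slide a fingertip along the top of the ledge until you find the hidden notch, then press the catch inside it all the way down so that the lid pops ajar, and move clear. Do not touch the lid itself, and leave the things standing and lying around where they are; nothing is to be picked up.

Things in the scene. Friction and masses are not known exactly. Their poses are not given: they have to be found in the camera images.
- lightbox: Light box fixed to the table, lid behind, level grey ledge along its front (nearest the robot): 370 mm long (y), 70 mm deep (x), rigid flat top 50 mm above the table, with one notch in the same grey (see ledge_right, catch). Origin: centre of the ledge's footprint, at table height; x points away from the robot to the lid, y along the ledge to its left end, z up.
- ledge_left (a point): Middle of the left end of the ledge (as seen from the robot), on its top edge, 50 mm above the table; 185 mm from the light box origin along y
- ledge_right (a point): Middle of the right end of the ledge, on top, 185 mm from the origin along -y. Between the ends is the notch: 56 mm wide along the ledge, open at the front, leaving a 6 mm wall at the back. Its centre is anywhere within 50 mm either side of mid-ledge and is not reported: find it by touch or eye.
- catch (a joint): Travel (m) of the catch, the grey plate that is the notch floor: 0 = up, its top 8 mm below the ledge top; 0.008 = fully down, 16 mm below the ledge top. It resists with about 7 to 9 N all the way and stays where it is left, without spring return. Pressing it raises the lid in proportion.
- lid_front (a point): Middle of the lid's front top edge; the lid's front face stands 35 mm behind the ledge's centre line. Wooden frame with white panel, 370 by 270 mm, 12 mm thick, hinged along the rear. Shut, this point is 62 mm above the table; with the catch fully down about 15 mm higher.
- lid: The same lid; origin under the middle of its front edge, 50 mm above the table when shut, x towards its hinge (away from the robot). Not to be touched.
- weight: Bystander: small brass knob weight, 26 mm across, 36 mm tall, standing on the right-hand end of the ledge; origin on its underside, near its middle. Leave alone.
- pliers: Bystander: black pliers, about 155 mm long, 14 mm high, lying on the table in front of the light box; origin on its underside, near its middle. Leave alone.
- cutter: Bystander: grey glass cutter, 145 mm long, 14 mm high, lying on the table in front of the light box; origin on its underside, near its middle. Leave alone.
- square: Bystander: dark steel L-square lying flat, 250 mm long; origin on its underside, near its middle. Leave alone.
- bottle: Bystander: orange drinking bottle, 190 mm tall; origin on its underside, near its middle. Leave alone.
- jar: Bystander: glass jar with steel lid, 80 mm tall; origin on its underside, near its middle. Leave alone.
- offcut: Bystander: two glass offcuts, one on the other, 110 mm long, 8 mm high; origin on its underside, near its middle. Leave alone.

How it is judged:
By the outcome, as a careful person would: the job done as asked, in the order asked, and still so for the second after the job is handed in, with the robot touching nothing.
It also fails if it takes over 64 s, if anything falls off the work surface, if the arm or the gripper's body presses on something with over 40 N, if the wrist force passes 120 N, or if a joint passes its speed limit or range.

ROBOT

A 6-joint arm with a two-finger parallel gripper is mounted at the origin on the work surface. World frame = base frame: x ahead of the robot, y to its left, z up, the work surface at z = 0. Lengths are in m, angles in rad, forces in N, time in s.
With the tool pointing down it reaches from about 0.3 to 0.875 m from the base axis. Payload 6.4 kg.
Tool frame: the origin (TCP) lies at the centre of the arm's flange, where the gripper is bolted on; the fingertips stand 173 mm ahead of it and the grasp point (between the pads) lies 155 mm ahead of it; z points along the fingers, y is the line along which they close (so a half turn about z gives the same grasp; the last joint's range is limited). The gripper opens to 85 mm and grips with 20 to 120 N. Pads are 22 mm wide; open, the fingers measure 114 mm over their backs; the gripper's body (76 mm by 85 mm) begins 54 mm behind the grasp point. The pads swing forward as they close: fully open they stand 13 mm farther back than shut.
Start: joints at [-1.476, 0.181, 1.607, -0, 1.354, -0.206], TCP at [0.17, -0.549, 0.405] pointing down, gripper open.
Joint ranges: [-2.99, 2.99], [-0.89, 2.07], [0.3, 2.58], [-1.14, 4.28], [0, 2.63], [-3.12, 3.12]. Speed limits (rad/s): [2.57, 2.57, 3.01, 3.14, 3.14, 3.14].

INTERFACE

Orientations are given as a unit quaternion [w, x, y, z].
In Python, from bench import get_obs, camera, get_calibration, hand_in gives the robot as it stands. The module is installed in compiled form; this text tells all that it offers.
- The arm moves only by the tool drive_tool, never from a script. Its argument "increments" is a list of rows, each a list of 2 entries, a list of its own where there are three numbers: the shift along the tool's x, y, z normalised to -1 to 1, where 1 is 250 mm, then the turn about the tool's z normalised to -1 to 1, where 1 is 90 degrees. A call has exactly 8 rows; each row is the pose to reach, as a shift and turn from the pose commanded when the call began, along the tool's axes at that moment; what a row does not reach only later rows make up. A row lasts 1/8 s, in which the tool goes at most 62.5 mm and 10.7 degrees, less where a joint would pass 70% of its speed; a pose out of reach is approached as far as the arm can. A call with a number of a shift or a turn outside -1 to 1 is refused whole. A call with a gripper value outside its range is refused whole. "claw" is the closure, from 0 (fully open) to 1 (shut), set as the call begins (left out, the last holds). The fingers move at their own pace and stop on an object; the grip force is fixed at half the most. Time passes only in rows, so rows that repeat a pose let the fingers close, or fill a call up. It gives the time, the measured TCP pose, the force and the opening at its end, in the units of the state.
- get_obs(): the state, without advancing time (a new reading comes with each control period).
- camera(name): name is "scene" or "side" or "wrist"; returns the picture (384x512x3 uint8, blue, green, red); there is no depth.
- get_calibration(name): a dict with "K" (3x3 intrinsics, pixels), "origin" and "orientation" of the camera in the world. Camera axes: x right, y down, z forward; pixel columns grow to the right and rows downward; lengths in m; the calibration is good to about 2 mm. A picture is of the moment at which its call begins: read the wrist's pose just before it. get_calibration takes no time and is no camera call; for the wrist camera it gives the pose at the moment of the call.
- hand_in(): hands the job in, once; it reports no verdict.
The state is a dict: "time_s": time; "q": joint angles; "dq": joint speeds; "joint_efforts": joint torques, N m; "eef_pos": TCP position; "eef_rot": TCP orientation; "wrist_force": force on the tool from outside, world axes, zero at the start; "torque": the same for the moment, N m; "opening": opening from 0.0 (shut) to 1.0 (fully open).
Only numpy, scipy, OpenCV 4.12 (cv2) and the standard library are available. Lean on these libraries where they do the work, as an engineer would, in place of code of your own. Each camera call takes 0.05 s, during which the arm holds its last target. There are 200 camera calls.

## Working session

There is one attempt and no reset: what is moved stays moved. The work goes in short steps, Python scripts to look and compute and a tool call to move; the robot and the scene stay as the last step left them, time stands still between calls to the robot, and variables do not carry over. Pictures are saved under pics/ and viewed, on a budget of 10 in all, crops included, one or two more only if the job needs it, and the job is handed in when it is done.

Besides the shell and the picture viewer there is one more tool, called after "Call:" as name(argument=value, ...) on one line, values as JSON. drive_tool: Moves the arm, as the interface text tells. Its arguments: {"type":"object","properties":{"increments":{"type":"array","items":{"type":"array"}},"claw":{"type":"number"}},"required":["increments"]}

```bash
mkdir -p pics; python3 - <<'E'
from bench import *
import cv2
o=get_obs();print({k:o[k] for k in o})
for n in("scene","side"):
    cv2.imwrite(f"pics/{n}0.png",camera(n));print(get_calibration(n))
print(get_calibration("wrist"))
E
```

```text
{'time_s': 0.0, 'q': array([-1.47628758e+00,  1.81559115e-01,  1.60802189e+00, -7.36766944e-06,
        1.35377037e+00, -2.06305036e-01]), 'dq': array([ 0.0006281 , -0.00112314,  0.0023893 ,  0.00073931, -0.00061897,
        0.00049848]), 'joint_efforts': array([-5.36251846e-04, -4.44873440e+01, -3.51335335e+01, -3.60448330e-04,
        9.03343549e-03, -1.65186640e-05]), 'eef_pos': array([ 0.17035958, -0.54891815,  0.403767  ]), 'eef_rot': array([-8.78189751e-04,  9.88709690e-01,  1.49841171e-01,  4.55380235e-05]), 'wrist_force': array([0.0132724 , 0.06330184, 0.19413331]), 'torque': array([ 0.01997995,  0.00511139, -0.0544675 ]), 'opening': 1.001170220618246}
{'K': array([[390.68260896,   0.        , 255.64398541],
       [  0.        , 390.68260896, 182.21041224],
       [  0.        ,   0.        ,   1.        ]]), 'origin': array([1.21303499, 0.7572018 , 0.81632099]), 'orientation': array([-0.17038747,  0.33981734,  0.82155577, -0.42489812])}
{'K': array([[488.47467274,   0.        , 259.3967584 ],
       [  0.        , 488.47467274, 196.54324655],
       [  0.        ,   0.        ,   1.        ]]), 'origin': array([-0.47360973, -1.05489746,  0.93845961]), 'orientation': array([-0.44992213,  0.82013465, -0.3051799 ,  0.1783661 ])}
{'K': array([[331.3889783 ,   0.        , 243.94286481],
       [  0.        , 331.3889783 , 193.63852839],
       [  0.        ,   0.        ,   1.        ]]), 'origin': array([ 0.23486543, -0.5288721 ,  0.37302588]), 'orientation': array([ 0.10817382,  0.79778447, -0.5876149 , -0.08091406])}
```

View pics/scene0.png

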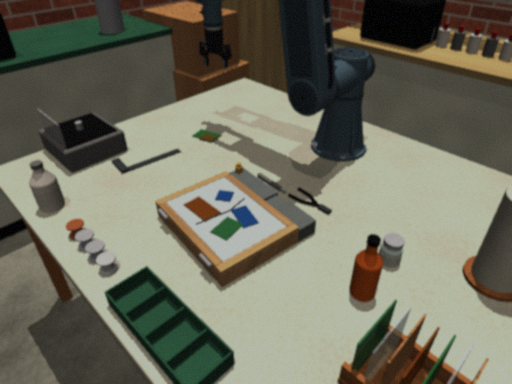

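View pics/side0.png

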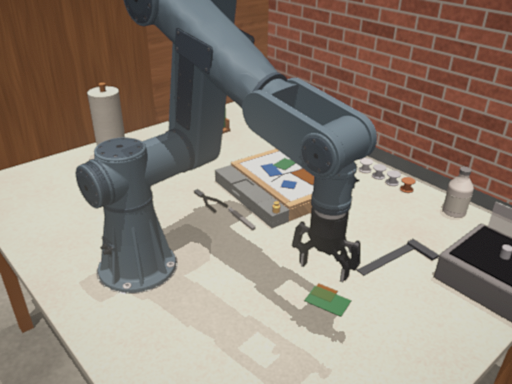

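Box lies ahead with its ledge towards the robot: scene ledge left end ~(312,225), right ~(245,172). The side view shows the ledge from (220,178) to (285,215), with the weight at (276,208). I'll enlarge both.

```bash
python3 - <<'E'
import cv2,numpy as np
a=cv2.imread("pics/scene0.png")[150:280,140:340];b=cv2.imread("pics/side0.png")[140:240,190:340]
a=cv2.resize(a,(800,520),interpolation=cv2.INTER_CUBIC)
b=cv2.resize(b,(800,533),interpolation=cv2.INTER_CUBIC)
cv2.imwrite("pics/a.png",a);cv2.imwrite("pics/b.png",b)
E
```

```text
(no output)
```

View pics/a.png

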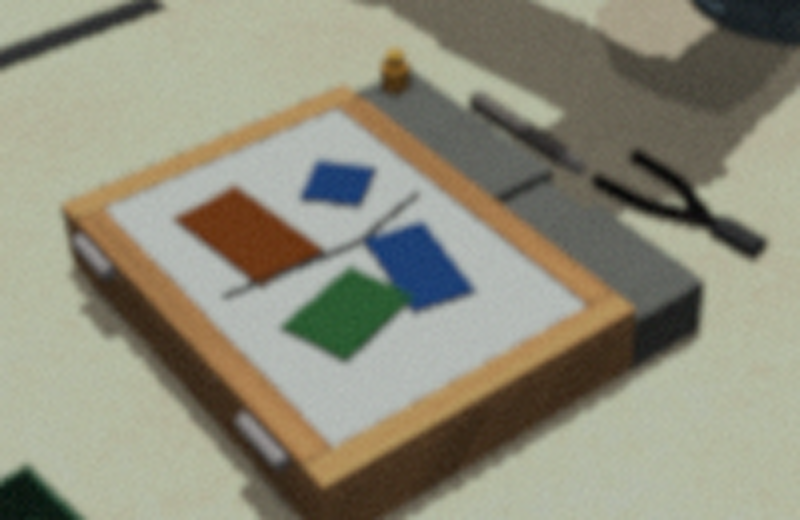

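View pics/b.png

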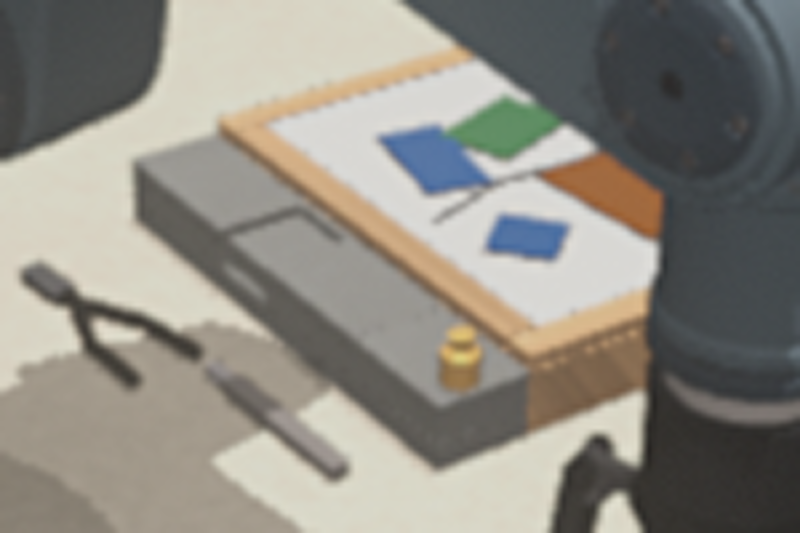

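Both crops show the box corners clearly. The notch shows too: its left wall in the side crop runs (225,237)-(300,210), and its right wall in the scene crop (500,197)-(550,175). Fit the pose.

```bash
cat > h.py <<'E'
import numpy as np
from scipy.spatial.transform import Rotation as R
from bench import *
def q(o): return R.from_quat(np.roll(o,-1))
def proj(c,P):
    p=q(c["orientation"]).inv().apply(np.atleast_2d(P)-c["origin"])@c["K"].T
    return p[:,:2]/p[:,2:]
def ray(c,uv,z):
    d=q(c["orientation"]).apply(np.linalg.inv(c["K"])@[*uv,1]);o=c["origin"]
    return o+d*(z-o[2])/d[2]
E
python3 - <<'E'
from h import *
from scipy.optimize import least_squares
A=[(702,288,-35,185,50),(634,308,35,185,62),(347,88,35,-185,62),(65,208,305,-185,62),(322,488,305,185,62)]
B=[(136,163,-35,185,50),(437,408,-35,-185,50),(437,468,-35,-185,0),(138,218,-35,185,0),(527,360,35,-185,62),(222,122,35,185,62)]
A=np.array(A,float);B=np.array(B,float)
a=A[:,:2]/4+[140,150]-.375; b=B[:,:2]*150/800+[190,140]-.4
cs,cd=get_calibration("scene"),get_calibration("side")
def W(p,L): return np.c_[np.array(L)@[[1,0,0],[0,1,0],[0,0,1]]/1000]@R.from_euler('z',p[2]).as_matrix().T+[p[0],p[1],0]
fa=lambda p:(proj(cs,W(p,A[:,2:]))-a).ravel()
fb=lambda p:(proj(cd,W(p,B[:,2:]))-b).ravel()
for f in(fa,fb,lambda p:np.r_[fa(p),fb(p)]):
    s=least_squares(f,[.55,0,0],loss='soft_l1');print(s.x,np.round(f(s.x),1))
p=s.x
inv=lambda P:(R.from_euler('z',-p[2]).apply(P-[p[0],p[1],0])*1000).round(1)
for u in((225,237),(300,210)):print('L',inv(ray(cd,np.array(u)*150/800+[190,140]-.4,.05)))
print('back',inv(ray(cd,np.array((340,240))*150/800+[190,140]-.4,.05)))
for u in((500,197),(550,175)):print('R',inv(ray(cs,np.array(u)/4+[140,150]-.4,.05)))
for u,z in(((462,385),.05),):print('weight',inv(ray(cd,np.array(u)*150/800+[190,140]-.4,z)))
for n,u in dict(pl1=(22,270),pl2=(198,355),pl3=(138,382),cu1=(205,362),cu2=(345,472)).items():print(n,ray(cd,np.array(u)*150/800+[190,140],.007).round(3))
for n,u in dict(l=(.0,.185),r=(0,-.185)).items():print(n,W(p,[[u[0]*1000,u[1]*1000,50]]))
E
```

```text
[ 0.48641282  0.06750856 -0.12300116] [ 1.  -1.1  0.8  0.7 -0.2 -0.8 -1.3 -1.  -0.4  0.5]
[ 0.48476432  0.06047893 -0.13321157] [-0.1 -1.1  0.1  0.2 -0.4  1.6 -0.1  0.1  0.8 -0.3 -0.2 -0.9]
[ 0.48623673  0.06494001 -0.12206535] [ 0.4 -1.5  0.2  0.3 -0.7 -1.1 -1.7 -1.3 -0.8 -0.  -0.9 -1.5  0.1 -0.7
 -0.4  0.7 -0.9 -0.3  0.6 -1.2 -1.2 -1.3]
L [-38.8  53.2  50. ]
L [23.  56.4 50. ]
back [23.7  8.5 50. ]
R [19.3 11.6 50. ]
R [-30.6  14.1  50. ]
weight [ -10.  -176.1   50. ]
pl1 [0.364 0.23  0.007]
pl2 [0.391 0.07  0.007]
pl3 [0.342 0.07  0.007]
cu1 [0.389 0.061 0.007]
cu2 [ 0.379 -0.089  0.007]
l [[0.50876279 0.24856348 0.05      ]]
r [[ 0.46371068 -0.11868345  0.05      ]]
```

```bash
cat >> h.py <<'E'
P=np.array([.4862,.0649,-.1221])
TIP=.173
def L(x,y,z): return R.from_euler('z',P[2]).apply(np.array([x,y,z])/1000)+[P[0],P[1],0]
def inv(w): return (R.from_euler('z',-P[2]).apply(np.array(w)-[P[0],P[1],0])*1000).round(1)
def st():
    o=get_obs();r=q(o["eef_rot"]);t=o["eef_pos"]+r.apply([0,0,TIP])
    x=r.apply([1,0,0]);print("t",round(o["time_s"],2),"tip world",t.round(4),"ledge",inv(t),"yaw err deg",np.degrees(np.arctan2(x[1],x[0])-P[2]).round(2),"F",o["wrist_force"].round(2),"open",round(o["opening"],2))
    return t,r
def to(x,y,z):
    t,r=st();d=r.inv().apply(L(x,y,z)-t);print("need units",(d/.25).round(4))
E
python3 - <<'E'
from h import *
to(-12,172,150)
E
```

```text
t 0.1 tip world [ 0.1703 -0.5486  0.2308] ledge [-238.8 -647.5  230.8] yaw err deg 24.23 F [ 0.55 -0.79  0.8 ] open 1.0
need units [ 2.1724 -2.6162  0.3283]
```

Call:
drive_tool(increments=[[[0.12,-0.12,0],0.05],[[0.25,-0.25,0],0.1],[[0.4,-0.4,0],0.15],[[0.55,-0.55,0],0.2],[[0.7,-0.7,0],0.25],[[0.85,-0.85,0],0.27],[[0.95,-0.95,0],0.27],[[1,-1,0],0.27]], claw=1)

```text
time_s: 1.1
eef_pos: [0.3356, -0.2345, 0.4044]
eef_rot: [-0.0, 0.998, -0.061, -0.0]
wrist_force: [1.1, 0.1, -0.2]
opening: -0.001
```

```bash
python3 -c "
from h import *
to(-12,172,150)"
```

```text
t 1.1 tip world [ 0.3356 -0.2344  0.2314] ledge [-113.1 -315.4  231.4] yaw err deg 0.05 F [ 1.1   0.13 -0.2 ] open -0.0
need units [ 0.406  -1.9491  0.3267]
```

Call:
drive_tool(increments=[[[0.05,-0.12,0],0],[[0.1,-0.3,0],0],[[0.15,-0.45,0],0],[[0.2,-0.6,0],0],[[0.25,-0.75,0],0],[[0.3,-0.9,0],0],[[0.3,-0.97,0],0],[[0.3,-1,0],0]])

```text
time_s: 2.1
eef_pos: [0.4402, 0.0035, 0.4043]
eef_rot: [-0.0, 0.998, -0.061, -0.0]
wrist_force: [-0.9, -0.6, 0.1]
opening: 0.0
```

Call:
drive_tool(increments=[[[0.02,-0.12,0],0],[[0.04,-0.3,0],0],[[0.05,-0.45,0.05],0],[[0.07,-0.6,0.1],0],[[0.09,-0.75,0.15],0],[[0.1,-0.88,0.18],0],[[0.106,-0.93,0.2],0],[[0.106,-0.949,0.2],0]])

```text
time_s: 3.1
eef_pos: [0.4958, 0.2345, 0.3542]
eef_rot: [0.0, 0.998, -0.062, -0.001]
wrist_force: [-0.4, 0.6, 0.5]
opening: -0.001
```

```bash
python3 -c "
from h import *
import cv2
c=get_calibration('wrist')
to(-12,172,60)
im=camera('wrist')
print(c['origin'],c['orientation'])
for l in[(-35,185,50),(35,185,50),(-35,58,50),(-35,2,50),(29,58,50),(29,2,50),(35,0,62)]:print(l,proj(c,L(*l)).round(1))
cv2.imwrite('pics/w1.png',im)
cv2.imwrite('pics/w1b.png',cv2.resize(im,(800,600),interpolation=cv2.INTER_CUBIC))"
```

```text
t 3.1 tip world [0.4956 0.2344 0.1812] ledge [-11.4 169.3 181.2] yaw err deg -0.06 F [-0.36  0.58  0.51] open -0.0
need units [-0.0021 -0.0111  0.4846]
[0.56273839 0.22612381 0.32318274] [-0.09023406 -0.65609785  0.74234741  0.10155656]
(-35, 185, 50) [[225.8 210.3]]
(35, 185, 50) [[224.4 128.3]]
(-35, 58, 50) [[372.1 210.1]]
(-35, 2, 50) [[436.5 210. ]]
(29, 58, 50) [[380.1 135.6]]
(29, 2, 50) [[448.7 135.6]]
(35, 0, 62) [[461.8 129.3]]
```

View pics/w1b.png

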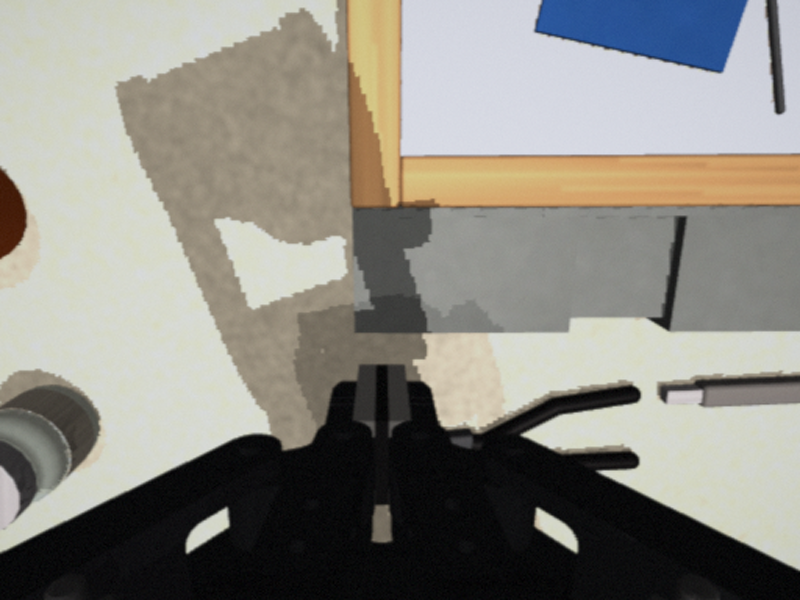

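Wrist view: ledge front-left corner at (355,332), notch from (569,325) to (668,320), i.e. about y=66 to 11 mm, centre ≈ 38. The pose needs about a 2 mm correction. Next, down to just above the left end.

```bash
cat >> h.py <<'E'
P[:2]=L(-1.8,-1.2,0)[:2]
E
python3 -c "
from h import *
to(-14,174,56)"
```

```text
t 3.15 tip world [0.4958 0.2345 0.1816] ledge [ -9.4 170.7 181.6] yaw err deg -0.08 F [-0.32  0.13 -0.71] open -0.0
need units [-0.0184 -0.0132  0.5025]
```

Call:
drive_tool(increments=[[[-0.018,-0.013,0.05],0],[[-0.018,-0.013,0.15],0],[[-0.018,-0.013,0.25],0],[[-0.018,-0.013,0.35],0],[[-0.018,-0.013,0.43],0],[[-0.018,-0.013,0.48],0],[[-0.018,-0.013,0.5],0],[[-0.018,-0.013,0.5],0]])

```text
time_s: 4.15
eef_pos: [0.4918, 0.2384, 0.2298]
eef_rot: [-0.0, 0.998, -0.062, 0.0]
wrist_force: [-1.0, 0.2, 0.6]
opening: 0.001
```

Call:
drive_tool(increments=[[[0,0,0.004],0],[[0,0,0.008],0],[[0,0,0.012],0],[[0,0,0.016],0],[[0,0,0.02],0],[[0,0,0.022],0],[[0,0,0.022],0],[[0,0,0.022],0]])

```text
time_s: 5.15
eef_pos: [0.4917, 0.2385, 0.2242]
eef_rot: [-0.0, 0.998, -0.062, 0.0]
wrist_force: [-0.1, 0.8, -0.5]
opening: 0.002
```

```bash
python3 -c "
from h import *
st()"
```

```text
t 5.15 tip world [0.4917 0.2385 0.0512] ledge [-13.9 174.2  51.2] yaw err deg -0.07 F [-0.07  0.79 -0.51] open 0.0
```

Call:
drive_tool(increments=[[[0,0,0.001],0],[[0,0,0.002],0],[[0,0,0.003],0],[[0,0,0.004],0],[[0,0,0.005],0],[[0,0,0.006],0],[[0,0,0.007],0],[[0,0,0.007],0]])

```text
time_s: 6.15
eef_pos: [0.4917, 0.2385, 0.2235]
eef_rot: [0.0, 0.998, -0.062, -0.0]
wrist_force: [-4.9, -1.6, 10.8]
opening: -0.001
```

Contact at the left end. Slide right with light pressure.

Call:
drive_tool(increments=[[[0,0.02,-0.001],0],[[0,0.05,-0.001],0],[[0,0.08,-0.001],0],[[0,0.11,-0.001],0],[[0,0.14,-0.001],0],[[0,0.17,-0.001],0],[[0,0.19,-0.001],0],[[0,0.2,-0.001],0]])

```text
time_s: 7.15
eef_pos: [0.4861, 0.1887, 0.2235]
eef_rot: [-0.001, 0.998, -0.062, 0.001]
wrist_force: [0.9, 3.3, 5.2]
opening: 0.001
```

Call:
drive_tool(increments=[[[0,0.02,0],0],[[0,0.05,0],0],[[0,0.08,0],0],[[0,0.11,0],0],[[0,0.13,0],0],[[0,0.15,0],0],[[0,0.16,0],0],[[0,0.16,0],0]])

```text
time_s: 8.15
eef_pos: [0.4812, 0.1489, 0.2234]
eef_rot: [-0.0, 0.998, -0.062, 0.001]
wrist_force: [0.5, 1.8, 6.1]
opening: -0.002
```

```bash
python3 -c "
from h import *
st()"
```

```text
t 8.15 tip world [0.4816 0.149  0.0504] ledge [-13.   84.1  50.4] yaw err deg -0.1 F [0.54 1.8  6.07] open -0.0
```

Call:
drive_tool(increments=[[[0,0.01,0],0],[[0,0.02,0],0],[[0,0.03,0],0],[[0,0.04,0],0],[[0,0.05,0],0],[[0,0.06,0],0],[[0,0.06,0],0],[[0,0.06,0],0]])

```text
time_s: 9.15
eef_pos: [0.4793, 0.1342, 0.2234]
eef_rot: [-0.0, 0.998, -0.062, 0.001]
wrist_force: [0.3, 2.4, 6.1]
opening: -0.002
```

Call:
drive_tool(increments=[[[0,0.01,0],0],[[0,0.02,0],0],[[0,0.03,0],0],[[0,0.04,0],0],[[0,0.05,0],0],[[0,0.06,0],0],[[0,0.06,0],0],[[0,0.06,0],0]])

```text
time_s: 10.15
eef_pos: [0.4768, 0.1194, 0.2226]
eef_rot: [0.0, 0.998, -0.062, -0.0]
wrist_force: [0.0, 0.1, 0.6]
opening: -0.003
```

```bash
python3 -c "
from h import *
st()"
```

```text
t 10.15 tip world [0.4768 0.1193 0.0496] ledge [-14.2  54.1  49.6] yaw err deg -0.07 F [0.04 0.12 0.6 ] open -0.0
```

Force fell from 6 N to 0: notch found, left edge where the image put it. Move to its middle and press.

Call:
drive_tool(increments=[[[0,0.01,0],0],[[0,0.02,0],0],[[0,0.03,0],0],[[0,0.04,0],0],[[0,0.05,0],0],[[0,0.06,0],0],[[0,0.064,0],0],[[0,0.064,0],0]])

```text
time_s: 11.15
eef_pos: [0.475, 0.1035, 0.2227]
eef_rot: [-0.0, 0.998, -0.062, -0.0]
wrist_force: [0.3, 0.4, -0.3]
opening: -0.001
```

Call:
drive_tool(increments=[[[0,0,0.006],0],[[0,0,0.012],0],[[0,0,0.018],0],[[0,0,0.024],0],[[0,0,0.03],0],[[0,0,0.036],0],[[0,0,0.04],0],[[0,0,0.04],0]])

```text
time_s: 12.15
eef_pos: [0.475, 0.1036, 0.2129]
eef_rot: [0.0, 0.998, -0.062, -0.0]
wrist_force: [-1.0, -0.0, 4.6]
opening: -0.0
```

Call:
drive_tool(increments=[[[0,0,0.004],0],[[0,0,0.008],0],[[0,0,0.012],0],[[0,0,0.016],0],[[0,0,0.02],0],[[0,0,0.022],0],[[0,0,0.022],0],[[0,0,0.022],0]])

```text
time_s: 13.15
eef_pos: [0.475, 0.1036, 0.2075]
eef_rot: [-0.0, 0.998, -0.062, -0.0]
wrist_force: [-1.6, -0.6, 5.2]
opening: -0.003
```

```bash
python3 -c "
from h import *
st()"
```

```text
t 13.15 tip world [0.475  0.1036 0.0345] ledge [-14.1  38.2  34.5] yaw err deg -0.07 F [-1.64 -0.61  5.19] open -0.0
```

Call:
drive_tool(increments=[[[0,0,0.001],0],[[0,0,0.002],0],[[0,0,0.003],0],[[0,0,0.004],0],[[0,0,0.005],0],[[0,0,0.006],0],[[0,0,0.006],0],[[0,0,0.006],0]])

```text
time_s: 14.15
eef_pos: [0.4751, 0.1037, 0.2072]
eef_rot: [0.0, 0.998, -0.061, -0.0]
wrist_force: [-7.2, 0.6, 19.8]
opening: -0.001
```

End stop reached (20 N with 0.3 mm of motion). Retreat upwards.

Call:
drive_tool(increments=[[[0,0,-0.02],0],[[0,0,-0.06],0],[[0,0,-0.15],0],[[0,0,-0.25],0],[[0,0,-0.38],0],[[0,0,-0.5],0],[[0,0,-0.58],0],[[0,0,-0.6],0]])

```text
time_s: 15.15
eef_pos: [0.4754, 0.1035, 0.3573]
eef_rot: [-0.0, 0.998, -0.062, 0.002]
wrist_force: [-0.3, 0.4, 1.2]
opening: -0.003
```

Call:
drive_tool(increments=[[[-0.05,0,0],0],[[-0.1,0,0],0],[[-0.2,0,0],0],[[-0.3,0,0],0],[[-0.36,0,0],0],[[-0.4,0,0],0],[[-0.4,0,0],0],[[-0.4,0,0],0]])

```text
time_s: 16.15
eef_pos: [0.3762, 0.1157, 0.3559]
eef_rot: [-0.0, 0.998, -0.062, 0.0]
wrist_force: [0.5, -0.2, 0.8]
opening: 0.0
```

```bash
python3 - <<'E'
from h import *
import cv2
st()
a=camera('scene')[150:280,140:340];b=camera('side')[140:240,190:340]
z=cv2.imread('pics/scene0.png')[150:280,140:340]
f=lambda i:cv2.resize(i,(400,300),interpolation=cv2.INTER_CUBIC)
w=camera('wrist');b0=cv2.imread('pics/side0.png')[140:240,190:340]
cv2.imwrite('pics/end.png',np.vstack([np.hstack([f(z),f(a)]),np.hstack([f(b),f(w)])]))
E
```

```text
t 16.15 tip world [0.3763 0.1157 0.1829] ledge [-113.5   38.3  182.9] yaw err deg -0.08 F [ 0.46 -0.25  0.85] open 0.0
```

View pics/end.png

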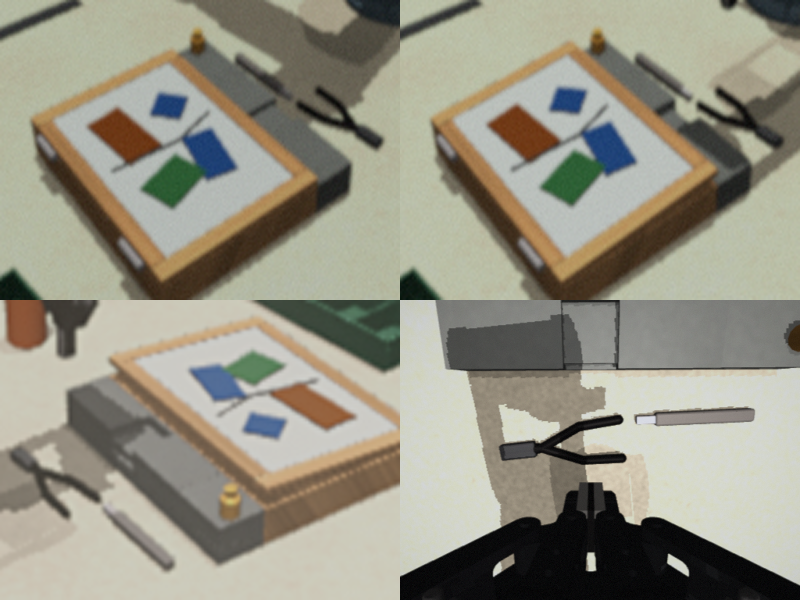

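The composite shows the lid's front edge raised with a gap under it (side view, bottom left), and the plate sunk in the notch. The weight, pliers and cutter are unmoved and the arm is clear.

```bash
python3 -c "
from bench import *
print(hand_in())"
```

```text
the job is handed in; nothing more can be done
None
```

The catch is pressed fully down and the lid is ajar. The job was handed in at about 16 s of the 64 s allowed.

- **Search:** I set the shut fingertips on the ledge about 11 mm in from its left end and slid right at roughly 5–6 N. Just past 69 mm left of mid-ledge the force dropped to zero, which matches the notch seen in the wrist image (about 66 to 11 mm left of mid-ledge).
- **Press:** I pressed at the notch middle (y ≈ 38 mm). The fingertip stopped 16.2 mm below the measured ledge top at 19.8 N, having moved only 0.3 mm under the last extra push. That fits the 16 mm end stop.
- **Retreat:** I went straight up 150 mm, then 100 mm back towards the robot. Wrist force afterwards was about 1 N, which is noise level.

The last pictures show the lid's front edge raised with a gap under it, and the weight, pliers and cutter looking unmoved. I only judged the lid height by eye; the shift looked broadly like the expected 15 mm. The square, bottle, jar and offcut were not re-checked, but the arm did not go near them at low height. No check failed. The first box pose from the fixed cameras was about 2 mm off, and I corrected it from the wrist image before contact.

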